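# Free the stuck filter cartridge of a gem polariscope

## Robot

A 6-joint arm with a two-finger parallel gripper is mounted at the origin on the work surface. World frame = base frame: x ahead of the robot, y to its left, z up, the work surface at z = 0. Lengths are in mm, angles in rad, forces in N, time in s.
With the tool pointing down it reaches from about 350 to 975 mm from the base axis. Payload 7.1 kg.
Tool frame: the origin (TCP) lies midway between the tips of the shut fingers; the grasp point (between the pads) lies 19 mm behind it (ctrl.grip_point_offset is the distance from the TCP to the grasp point, in mm); z points along the fingers, y is the line along which they close (so a half turn about z gives the same grasp; the last joint's range is limited). The gripper opens to 88 mm and grips with 3 to 60 N. Pads are 20 mm wide; open, the fingers measure 115 mm over their backs; the gripper's body (75 mm by 178 mm) begins 61 mm behind the grasp point.
Start: joints at [1.178, 0.423, 1.63, -0, 1.089, -0.019], TCP at [228.19, 581.837, 222.675] pointing down, gripper open.
Joint ranges: [-3, 3], [-0.9, 2.11], [0.09, 2.58], [-1.31, 4.45], [0.11, 2.69], [-2.54, 2.54]. Speed limits (rad/s): [2.39, 2.39, 3.01, 3.14, 3.14, 3.14].

## Interface

Orientations are given as a rotation vector (axis times angle).
In Python, from workcell import get_obs, optics, close_job, spotter, ctrl gives the robot as it stands. The module is installed in compiled form; this text tells all that it offers.
- The arm moves only by the tool move_arm, never from a script. Its argument "rows" is a list of rows, each a list of 5 numbers: the shift along the tool's x, y, z in cm, then the turn about the tool's z in degrees, then the opening in per cent of the stroke, from 0 (shut) to 100 (fully open). A call has 1 to 10 rows; each row shifts and turns the commanded pose from where the row before left it, along the tool's axes as they then stand; what a row does not reach is not made up. A row lasts 1/8 s, in which the tool goes at most 62.5 mm and 10.7 degrees, less where a joint would pass 70% of its speed; a pose out of reach is approached as far as the arm can. A call with a gripper value outside its range is refused whole. The fingers move at their own pace and stop on an object; the grip force is fixed at half the most. Time passes only in rows, so rows that do not move let the fingers close. It gives the time, the measured TCP pose, the force, the opening and the grip force at its end, in the units of the state.
- get_obs(): the state, without advancing time (a new reading comes with each control period).
- optics.get_image(name): name is "scene" or "top" or "wrist"; returns the picture (384x512x3 uint8, blue, green, red); there is no depth.
- optics.calibration(name): a dict with "camera_matrix" (3x3 intrinsics, pixels), "xyz" and "orientation" of the camera in the world. Camera axes: x right, y down, z forward; pixel columns grow to the right and rows downward; lengths in mm; the calibration is good to about 2 mm. A picture is of the moment at which its call begins: read the wrist's pose just before it. calibration takes no time and is no camera call; for the wrist camera it gives the pose at the moment of the call.
- close_job(): hands the job in; it is judged then, once.
Trained networks look in the newest picture that a camera, given by its name, has taken for a name from the list of things; names that differ only in an ending like _2 or _b are one class to them, and where a whole thing is asked for, a point or a joint stands for the part that bears it (a point fixed in the world has none). Each returns a list of dicts, best first, with "conf" (0 to 1); they miss things now and then, are a little off and sometimes report something else, mostly with a low value. They report only what shows in the picture. A call takes as long as a camera call. They do not tell look-alikes from the thing itself.
- spotter.find_in(camera, label): "point" ([column, row] in pixels, amid what is visible of it).
- spotter.regions_of(camera, label): "region" (384x512 bool, what is visible of it) and "point" ([column, row] in pixels, amid what is visible of it).
The state is a dict: "t": time; "qpos": joint angles; "qvel": joint speeds; "joint_torque": joint torques, N m; "ee_pos": TCP position; "orientation": TCP orientation; "ft_force": force on the tool from outside, world axes, zero at the start; "moment": the same for the moment, N m; "width": finger opening in mm; "grasp_force": force on a finger pad.
Only numpy, scipy, OpenCV 4.12 (cv2) and the standard library are available. Lean on these libraries where they do the work, as an engineer would, in place of code of your own. Each camera call takes 0.05 s, during which the arm holds its last target. There are 200 camera calls.

## Task

The filter cartridge is stuck in the well of the polariscope's white light base. Take it by the upright grip on its top and, while it is still down in the well, rock it side to side by about ten degrees - first leaning towards the end of the base with the round dial, then leaning away from the dial - until it frees; then draw it upright just clear of the well, and finish still holding it there, a centimetre or two above the opening, without disturbing the other things.

Things in the scene. Friction and masses are not known exactly. Their poses are not given: they have to be found in the camera images.
- cartridge: the stuck cartridge (0.08 to 0.17 kg): a grey block 34 (x) x 44 (y) x 32 mm (z) under an upright grip bar, 72 mm tall in all. Origin at the centre of its underside, z up along the grip, y the rocking direction; leaning towards the dial turns its z axis towards its own +y. At the start it is seated level, its lowest 30 mm in the well, its axes along those of the light base
- grip (a point): centre of the cartridge's upright aluminium grip bar, 52 mm above the underside's centre; the bar is 34 (x) x 20 (y) x 40 mm, reaching 20 mm above and below this point; pinch it across its 20 mm (along y). Seated, the bar stands 62 to 102 mm above the table
- lightbase: the white light base, fixed, 150 (x) x 240 (y) x 60 mm tall; origin at the centre of its underside, z up, +y towards the end with the dial. Its well is 37 (x) by 54 mm (y), 30 mm deep, leaving the cartridge 1.5 mm of play at each x side and 5 mm at each y side
- well (a point): centre of the well's mouth, level with the light base's top (60 mm up), 35 mm to the -y side of the base's middle. In the y gaps two sprung rubber bars (lines along x, 16 mm above the well's floor, about 27 N each, yielding 4 mm) squeeze the cartridge, which stays by friction where it is left; a straight pull takes some 30 to 55 N
- well_floor (a point): centre of the well's floor, where the underside of the seated cartridge rests, 30 mm below the mouth. The cartridge can lean up to about 14 degrees about either lower y edge, which lifts its middle by 4 to 5 mm; leaning about alternate edges walks it up. It is free of the rubber bars once raised about 22 mm, out of the well at 30 mm
- dial (a point): centre of the top of the round dial (38 mm across, 18 mm tall) on the light base's +y end, 30 mm towards +x of the base's middle line
- tweezers: dark steel gem tweezers lying flat, 145 mm long, 6 mm thick, on the table in front of the light base; origin under the middle, x along it. Bystander
- dish: small open black stone dish, 40 mm across, 14 mm tall, standing on top of the light base at its dial end; origin under its centre. Bystander
- spare: a spare cartridge of the same make standing free on the table, not the one to pull. Origin at the centre of its underside. Bystander
- loupe: folding hand loupe lying on the table, 28 mm round by 20 mm tall with a 44 mm flat cover to its x; origin under the lens. Bystander
- oil: small closed bottle, 44 mm across, 95 mm tall; origin under its centre. Bystander
- jar: closed jar, 52 mm across, 60 mm tall; origin under its centre. Bystander
Mind the look-alikes: they are no part of the job. Leave any purple look-alike of the cartridge alone.

How it is judged:
By the outcome, as a careful person would: the job done as asked, in the order asked, and still so for the second after the job is handed in, while the arm keeps its last pose, push and grip.
It also fails if it takes over 40 s, if anything falls off the work surface, if the arm or the gripper's body presses on something with over 40 N, if the wrist force passes 120 N, or if a joint passes its speed limit or range.

## Working session

There is one attempt and no reset: what is moved stays moved. The work goes in short steps, Python scripts to look and compute and a tool call to move; the robot and the scene stay as the last step left them, time stands still between calls to the robot, and variables do not carry over. Pictures are saved under pics/ and viewed, at most 11 in all, crops included, and the job is handed in when it is done.

Besides the shell and the picture viewer there is one more tool, called by a JSON object that holds its "name" and its "arguments". move_arm: Moves the arm, as the interface text tells. Its arguments: {"type":"object","properties":{"rows":{"type":"array","items":{"type":"array","items":{"type":"number"}}}},"required":["rows"]}

```bash
mkdir -p pics; cat > h.py <<'E'
import numpy as np, cv2
from scipy.spatial.transform import Rotation as R
from workcell import get_obs, optics, close_job, spotter, ctrl
def cal(n):
    c=optics.calibration(n); o=np.array(c["orientation"],float)
    M=o if o.shape==(3,3) else R.from_rotvec(o).as_matrix()
    return np.array(c["camera_matrix"]),np.array(c["xyz"]),M
def pt(c,px,z):
    K,p,M=c; d=M@np.linalg.solve(K,[px[0],px[1],1]); return p+d*(z-p[2])/d[2]
def proj(c,X):
    K,p,M=c; v=K@(M.T@(np.array(X)-p)); return v[:2]/v[2]
E
python3 - <<'E'
from h import *
print({k:np.round(v,3) for k,v in get_obs().items()})
for n in ["top","scene"]:
    im=optics.get_image(n); cv2.imwrite(f"pics/{n}0.png",im); c=cal(n); print(n,c[1].round(),c[2].round(2).tolist())
    for l,z in [("cartridge",82),("lightbase",60),("dial",78),("dish",67),("spare",40),("oil",95),("jar",60),("tweezers",3),("loupe",10)]:
        for r in spotter.find_in(n,l)[:3]: print(l,np.round(r["point"]),round(r["conf"],2),pt(c,r["point"],z).round())
E
```

```text
{'t': np.float64(0.0), 'qpos': array([ 1.178,  0.424,  1.631, -0.   ,  1.089, -0.019]), 'qvel': array([ 0.001, -0.   ,  0.002, -0.003, -0.001,  0.001]), 'joint_torque': array([-2.0000e-03, -5.4462e+01, -2.7368e+01,  6.4000e-02,  2.3000e-02,
       -0.0000e+00]), 'ee_pos': array([227.987, 581.338, 221.897]), 'orientation': array([-5.840e-01, -3.087e+00,  2.000e-03]), 'ft_force': array([0.477, 0.325, 0.918]), 'moment': array([ 0.026, -0.007,  0.03 ]), 'grasp_force': np.float64(0.0), 'width': np.float64(87.648)}
top [364. -21. 933.] [[-0.02, -0.98, 0.2], [-1.0, 0.02, -0.01], [0.0, -0.2, -0.98]]
cartridge [291. 162.] 0.89 [ 607. -105.   82.]
cartridge [358. 199.] 0.75 [ 516. -257.   82.]
lightbase [278. 171.] 0.78 [592. -75.  60.]
lightbase [114. 237.] 0.63 [444. 306.  60.]
dial [273. 172.] 0.81 [584. -63.  78.]
dish [248. 196.] 0.64 [532.  -4.  67.]
dish [394. 174.] 0.55 [ 577. -350.   67.]
dish [288. 231.] 0.45 [449. -95.  67.]
spare [ 97. 198.] 0.68 [540. 358.  40.]
oil [393. 173.] 0.65 [ 572. -337.   95.]
jar [396. 231.] 0.83 [ 443. -345.   60.]
tweezers [289. 230.] 0.79 [ 457. -102.    3.]
loupe [110. 237.] 0.65 [448. 333.  10.]
scene [1076. -707.  690.] [[0.81, 0.33, -0.48], [0.58, -0.49, 0.65], [-0.02, -0.81, -0.59]]
cartridge [255. 212.] 0.79 [ 624. -121.   82.]
cartridge [191. 246.] 0.65 [ 573. -306.   82.]
lightbase [258. 218.] 0.58 [ 630. -117.   60.]
dial [264. 220.] 0.61 [ 658. -132.   78.]
dial [254. 210.] 0.2 [ 614. -113.   78.]
dish [251. 186.] 0.68 [532. -16.  67.]
spare [317. 148.] 0.45 [561. 330.  40.]
oil [178. 278.] 0.68 [ 627. -398.   95.]
oil [260. 218.] 0.24 [ 657. -146.   95.]
jar [143. 252.] 0.94 [ 476. -373.   60.]
loupe [290. 146.] 0.45 [448. 335.  10.]
```

View pics/top0.png

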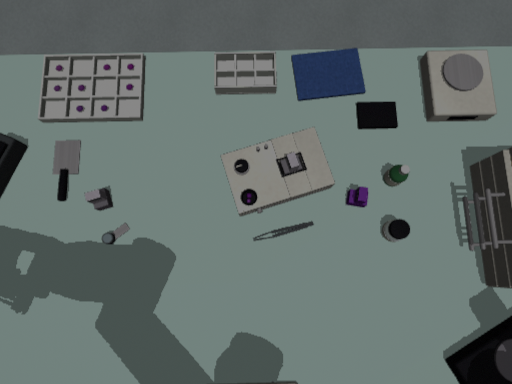

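View pics/scene0.png

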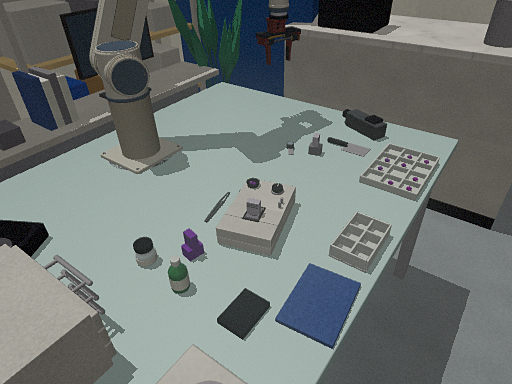

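The top view shows the light base around (277,171), with its dial end on the left (+y). The dial is at (241,166), the dish at (249,198), and the seated cartridge at (292,160). The purple look-alike is at (358,197) and the spare at (98,198). The base is yawed about +18°. I'll move above the cartridge.

{"name": "move_arm", "arguments": {"rows": [[-4.6, -3.9, 0, 0, 100], [-4.6, -3.9, 0, 0, 100], [-4.6, -3.9, 0, 0, 100], [-4.6, -3.9, 0, 0, 100], [-4.6, -3.9, 0, 0, 100], [-4.6, -3.9, 0, 0, 100], [-4.6, -3.9, 0, 0, 100], [-4.6, -3.9, 0, 0, 100], [-4.6, -3.9, 0, 0, 100], [-4.6, -3.9, 0, 0, 100]]}}

```text
t: 2.25
ee_pos: [514.9, 48.9, 223.0]
orientation: [0.584, 3.086, 0.001]
ft_force: [0.0, 0.3, 0.2]
width: 87.7
grasp_force: 0.0
```

{"name": "move_arm", "arguments": {"rows": [[-4.6, -3.9, 0, 0, 100], [-4.6, -3.9, 0, 0, 100], [-4.6, -3.9, 0, 10, 100], [0, 0, 0, 10, 100], [0, 0, 0, 10, 100], [0, 0, 0, 10, 100], [0, 0, 0, 10, 100], [0, 0, 0, 10, 100], [0, 0, 0, 10, 100], [0, 0, 0, 10, 100]]}}

```text
t: 3.5
ee_pos: [599.7, -108.5, 222.7]
orientation: [-2.437, -1.982, 0.0]
ft_force: [-0.3, -0.0, 0.2]
width: 88.0
grasp_force: 0.0
```

{"name": "move_arm", "arguments": {"rows": [[0, 0, 0, 10, 100], [0, 0, 0, 10, 100], [0, 0, 0, 10, 100], [0, 0, 0, 10, 100], [0, 0, 0, 10, 100], [0, 0, 0, 10, 100], [0, 0, 0, 0, 100]]}}

```text
t: 4.38
ee_pos: [599.8, -108.5, 222.7]
orientation: [3.1, 0.51, 0.0]
ft_force: [-1.0, -0.1, 0.3]
width: 88.0
grasp_force: 0.0
```

```bash
cat > m.py <<'E'
from h import *
import sys
c=cal("wrist"); im=optics.get_image("wrist"); cv2.imwrite(sys.argv[1],im)
o=get_obs(); Rt=R.from_rotvec(o["orientation"]).as_matrix()
print("tcp",o["ee_pos"].round(1),"tool x",Rt[:,0].round(3),"y",Rt[:,1].round(3),"z",Rt[:,2].round(3),"cam",c[1].round())
for l,z in [("cartridge",82),("grip",102),("dial",78),("dish",67),("lightbase",60)]:
    for r in spotter.regions_of("wrist",l)[:2]:
        m=r["region"].astype(np.uint8); k=max(cv2.findContours(m,0,2)[0],key=cv2.contourArea)
        W=np.array([pt(c,p[0],z)[:2] for p in k],np.float32)
        print(l,np.round(r["point"]),round(r["conf"],2),pt(c,r["point"],z).round(1),"rect",cv2.minAreaRect(W), m.sum())
E
python3 m.py pics/w1.png
```

```text
tcp [ 599.8 -108.5  222.7] tool x [0.947 0.322 0.   ] y [ 0.322 -0.947  0.   ] z [ 0.  0. -1.] cam [673. -83. 385.]
cartridge [252. 174.] 0.63 [ 607.2 -104.1   82. ] rect ((605.6515502929688, -107.57780456542969), (44.9709358215332, 40.48350524902344), 17.652101516723633) 1311
grip [255. 175.] 0.61 [ 611.7 -106.2  102. ] rect ((610.0771484375, -105.664794921875), (42.07715606689453, 38.64738464355469), 18.656951904296875) 1323
dial [223. 157.] 0.73 [614.9 -68.3  78. ] rect ((600.3281860351562, -74.52500915527344), (141.6387176513672, 225.4121856689453), 16.449987411499023) 23232
dish [152. 210.] 0.63 [524.4  -5.6  67. ] rect ((523.8140869140625, -3.693756103515625), (39.301292419433594, 38.968631744384766), 18.63988494873047) 838
```

View pics/w1.png

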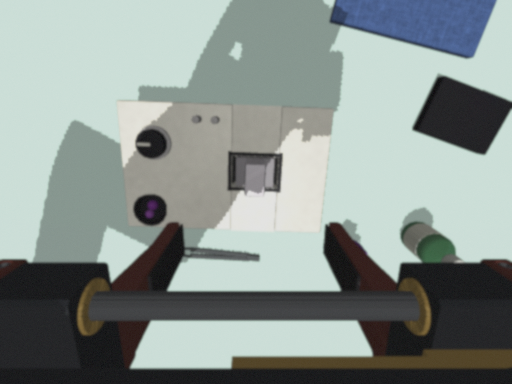

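The wrist view shows the base. The dark well frame runs from about (228,151) to (282,192), with the cartridge grip at (256,178). The dial is at (150,143) and the dish at (150,209). I'll fit the yaw from the base's top edges and enlarge the well.

```bash
python3 - <<'E'
from h import *
c=cal("wrist"); im=cv2.imread("pics/w1.png")
cv2.imwrite("pics/w1c.png",cv2.resize(im[90:240,105:345],None,fx=3.3,fy=3.3,interpolation=cv2.INTER_CUBIC)[:600])
P={k:pt(c,v,60)[:2].round(1) for k,v in dict(A=(118,100),B=(333,108),C=(322,232),w1=(228,151),w2=(282,153),w3=(281,192),w4=(229,190)).items()}
print(P)
A,B,C=P["A"],P["B"],P["C"]
print(np.linalg.norm(A-B),np.linalg.norm(B-C),np.degrees(np.arctan2(*(B-A)[::1])),np.degrees(np.arctan2((B-C)[1],(B-C)[0])))
print("wellc",sum(P[k] for k in("w1","w2","w3","w4"))/4,"basec",(A+C)/2,"dial",pt(c,(150,143),78))
E
```

```text
{'A': array([634.2,  59.2]), 'B': array([ 701.6, -166.4]), 'C': array([ 560.3, -212.2]), 'w1': array([619.4, -71. ]), 'w2': array([ 637.1, -130.5]), 'w3': array([ 592.8, -145.6]), 'w4': array([575.3, -85.9])}
235.45301017400482 148.53730171239823 163.3660181991915 17.959223029538425
wellc [ 606.15 -108.25] basec [597.25 -76.5 ] dial [603.82451328  10.33535626  78.        ]
```

View pics/w1c.png

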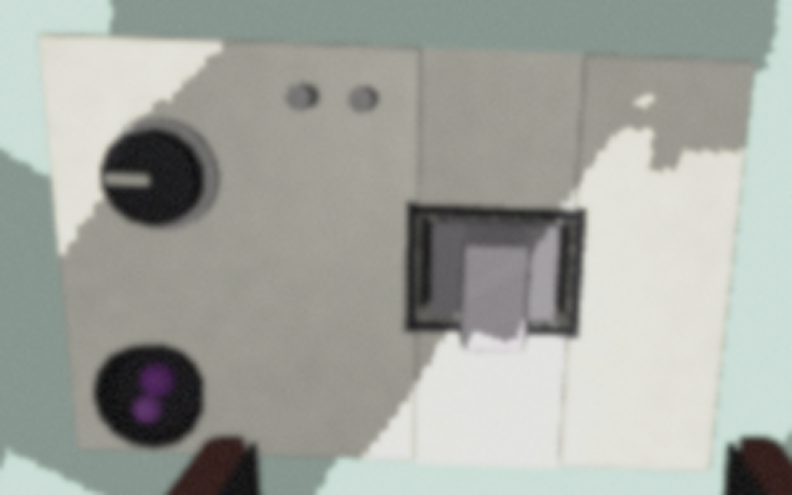

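The yaw is about 17.2° and the grip sits near (607.5,-108.5). I'll align, go down to TCP z≈80, and close.

{"name": "move_arm", "arguments": {"rows": [[0.73, 0.25, 3, 0, 100], [0, 0, 4, 1.6, 100], [0, 0, 3, 0, 100], [0, 0, 2, 0, 60], [0, 0, 2.2, 0, 60], [0, 0, 0, 0, 60]]}}

```text
t: 5.42
ee_pos: [606.6, -108.4, 79.4]
orientation: [-3.106, -0.464, 0.004]
ft_force: [0.6, -0.2, -0.4]
width: 61.4
grasp_force: 0.0
```

```bash
python3 m.py pics/w2.png | head -3; python3 - <<'E'
from h import *
im=cv2.imread("pics/w2.png"); cv2.imwrite("pics/w2.png",im)
E
```

```text
tcp [ 607.4 -108.6   80.6] tool x [ 0.956  0.292 -0.001] y [ 0.292 -0.956 -0.   ] z [-0.001  0.    -1.   ] cam [681. -86. 241.]
cartridge [249. 234.] 0.64 [ 609.2 -104.7   82. ] rect ((604.1856689453125, -107.80997467041016), (55.37924575805664, 39.08795928955078), 16.561288833618164) 4345
grip [250. 236.] 0.58 [ 617.1 -102.9  102. ] rect ((613.882080078125, -105.06144714355469), (48.90734100341797, 34.504940032958984), 15.04901123046875) 4377
```

View pics/w2.png

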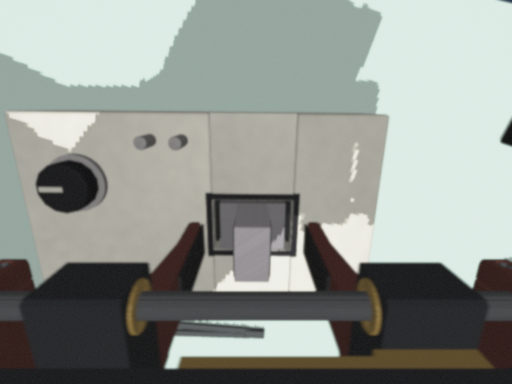

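The bar's top face, about (233..271, 222..280), is centred between the fingers and the yaw matches. Closing now.

{"name": "move_arm", "arguments": {"rows": [[0, 0, 0, 0, 15], [0, 0, 0, 0, 0], [0, 0, 0, 0, 0], [0, 0, 0, 0, 0]]}}

```text
t: 6.22
ee_pos: [607.1, -107.6, 80.8]
orientation: [-3.106, -0.462, 0.001]
ft_force: [-1.8, 3.7, 2.7]
width: 19.7
grasp_force: 30.0
```

```bash
python3 - <<'E'
from h import *
c=cal("wrist"); print("bar top from w2", pt((c[0],np.array([681,-86,241.]),c[2]),(252,251),102).round(1))
print({k:np.round(v,2) for k,v in get_obs().items() if k in("ee_pos","ft_force","moment","width","grasp_force")})
E
```

```text
bar top from w2 [ 609.1 -106.9  102. ]
{'ee_pos': array([ 607.13, -107.61,   80.82]), 'ft_force': array([-1.85,  3.69,  2.73]), 'moment': array([ 0.82,  0.54, -0.19]), 'grasp_force': np.float64(30.0), 'width': np.float64(19.68)}
```

{"name": "move_arm", "arguments": {"rows": [[0, -0.2, -0.05, 0, 0], [0, -0.2, -0.05, 0, 0], [0, -0.2, -0.05, 0, 0], [0, 0, 0, 0, 0]]}}

```text
t: 6.72
ee_pos: [606.5, -105.3, 81.6]
orientation: [3.103, 0.465, 0.002]
ft_force: [3.8, -11.2, -8.6]
width: 20.0
grasp_force: 30.0
```

{"name": "move_arm", "arguments": {"rows": [[0, -0.3, -0.05, 0, 0], [0, -0.3, -0.05, 0, 0], [0, -0.2, 0, 0, 0], [0, 0, 0, 0, 0]]}}

```text
t: 7.22
ee_pos: [605.7, -100.1, 84.0]
orientation: [3.099, 0.466, 0.006]
ft_force: [3.3, -21.9, -2.2]
width: 21.0
grasp_force: 30.4
```

{"name": "move_arm", "arguments": {"rows": [[0, -0.3, 0, 0, 0], [0, -0.3, 0, 0, 0], [0, 0, 0, 0, 0]]}}

```text
t: 7.6
ee_pos: [605.2, -95.9, 85.7]
orientation: [3.096, 0.466, 0.01]
ft_force: [1.2, -28.5, 7.0]
width: 22.1
grasp_force: 31.2
```

```bash
python3 m.py pics/w3.png | head -3; python3 - <<'E'
from h import *
o=optics.get_image("scene"); a=cv2.imread("pics/scene0.png")
f=lambda i: cv2.resize(i[165:255,205:310],None,fx=3.7,fy=3.7,interpolation=cv2.INTER_CUBIC)
w=cv2.imread("pics/w3.png")[170:300,150:360]
cv2.imwrite("pics/c3.png",np.hstack([f(o),cv2.resize(w,(400,333))]))
E
```

```text
tcp [605.1 -95.9  85.7] tool x [0.956 0.294 0.005] y [ 0.294 -0.956  0.012] z [ 0.008 -0.01  -1.   ] cam [678. -71. 248.]
cartridge [425. 346.] 0.9 [ 556.  -242.5   82. ] rect ((554.32177734375, -241.04904174804688), (57.62223434448242, 30.525346755981445), 50.741851806640625) 1932
cartridge [258. 230.] 0.8 [609.5 -97.3  82. ] rect ((601.8019409179688, -102.70015716552734), (57.318946838378906, 40.83109664916992), 16.86939811706543) 3777
```

View pics/c3.png

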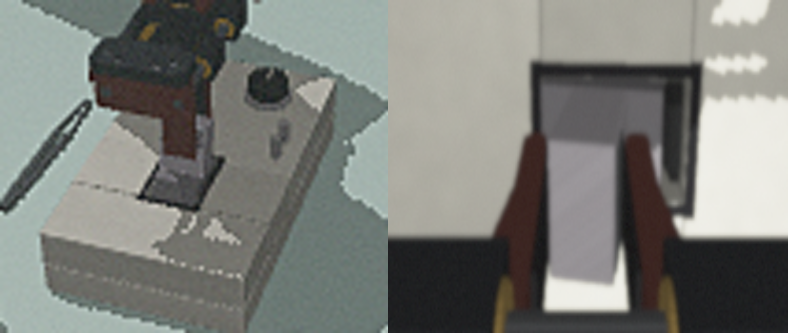

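The view shows the cartridge leaning towards the dial in the well, with a dark gap open on the far side, and the pads pivoting on the bar. I'll push a little more, then rock the other way.

{"name": "move_arm", "arguments": {"rows": [[0, -0.2, 0, 0, 0], [0, 0, 0, 0, 0]]}}

```text
t: 8.2
ee_pos: [605.2, -94.9, 86.0]
orientation: [3.095, 0.466, 0.012]
ft_force: [1.5, -33.0, 7.1]
width: 22.5
grasp_force: 31.2
```

{"name": "move_arm", "arguments": {"rows": [[0, 0.4, -0.05, 0, 0], [0, 0.4, -0.05, 0, 0], [0, 0.4, -0.05, 0, 0], [0, 0.4, -0.05, 0, 0], [0, 0.4, -0.05, 0, 0], [0, 0.4, -0.05, 0, 0], [0, 0.4, 0, 0, 0], [0, 0, 0, 0, 0]]}}

```text
t: 9.2
ee_pos: [607.1, -110.0, 85.6]
orientation: [-3.1, -0.461, 0.007]
ft_force: [-3.2, 16.4, 6.6]
width: 19.9
grasp_force: 30.2
```

{"name": "move_arm", "arguments": {"rows": [[0, 0.4, -0.05, 0, 0], [0, 0.4, -0.05, 0, 0], [0, 0.4, -0.05, 0, 0], [0, 0.3, 0, 0, 0], [0, 0, 0, 0, 0]]}}

```text
t: 9.82
ee_pos: [610.0, -119.7, 88.5]
orientation: [-3.094, -0.459, 0.011]
ft_force: [-11.2, 37.5, 27.0]
width: 22.1
grasp_force: 32.9
```

```bash
cat > v.py <<'E'
from h import *
import sys
o=optics.get_image("scene"); w=optics.get_image("wrist")[170:300,150:360]
f=lambda i: cv2.resize(i[165:255,205:310],None,fx=3.7,fy=3.7,interpolation=cv2.INTER_CUBIC)
cv2.imwrite(sys.argv[1],np.hstack([f(o),cv2.resize(w,(400,333))]))
E
python3 v.py pics/c4.png
```

```text
(no output)
```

View pics/c4.png

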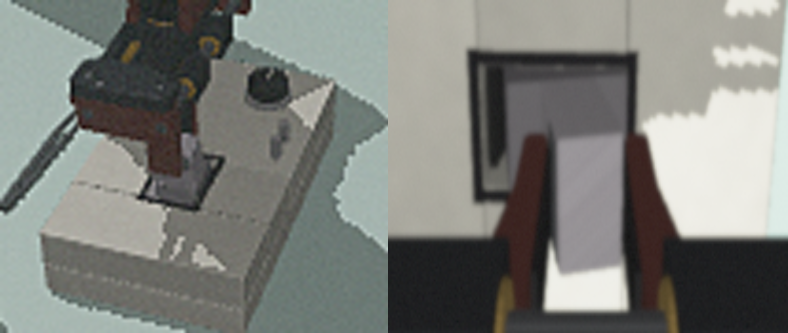

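The cartridge now leans away from the dial, with the gap on the dial side. I'm pushing down slightly, so I'll add lift. A bit more lean, then another cycle.

{"name": "move_arm", "arguments": {"rows": [[0, 0.2, -0.2, 0, 0], [0, 0.15, -0.2, 0, 0], [0, 0, 0, 0, 0]]}}

```text
t: 10.3
ee_pos: [610.2, -122.1, 90.1]
orientation: [-3.092, -0.459, 0.014]
ft_force: [-6.0, 40.5, 10.8]
width: 22.5
grasp_force: 31.3
```

{"name": "move_arm", "arguments": {"rows": [[0, -0.4, -0.05, 0, 0], [0, -0.4, -0.05, 0, 0], [0, -0.4, -0.05, 0, 0], [0, -0.4, -0.05, 0, 0], [0, -0.4, -0.05, 0, 0], [0, -0.4, -0.05, 0, 0], [0, 0, 0, 0, 0]]}}

```text
t: 11.18
ee_pos: [608.6, -110.2, 95.6]
orientation: [3.105, 0.464, 0.003]
ft_force: [0.2, -4.2, 1.9]
width: 20.1
grasp_force: 29.4
```

```bash
python3 v.py pics/c5.png
```

```text
(no output)
```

View pics/c5.png

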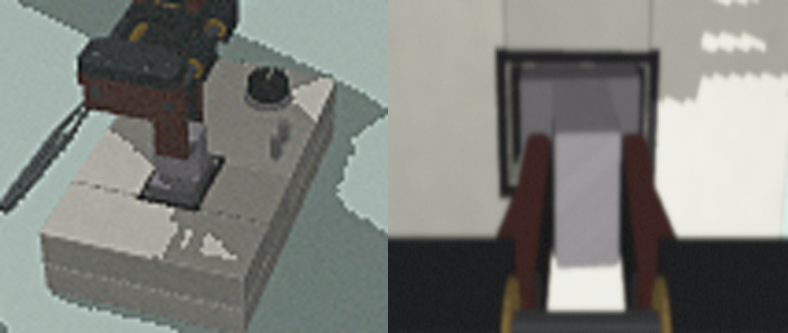

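The cartridge is upright and visibly raised, and the bar shows hardly any slip in the pads. One more cycle with lift.

{"name": "move_arm", "arguments": {"rows": [[0, -0.4, -0.05, 0, 0], [0, -0.4, -0.05, 0, 0], [0, -0.4, -0.05, 0, 0], [0, -0.4, -0.05, 0, 0], [0, -0.2, 0, 0, 0], [0, 0, 0, 0, 0]]}}

```text
t: 12.02
ee_pos: [606.5, -96.3, 99.7]
orientation: [3.099, 0.465, 0.013]
ft_force: [2.5, -20.0, 8.7]
width: 21.0
grasp_force: 31.5
```

{"name": "move_arm", "arguments": {"rows": [[0, 0.4, -0.05, 0, 0], [0, 0.4, -0.05, 0, 0], [0, 0.4, -0.05, 0, 0], [0, 0.4, -0.05, 0, 0], [0, 0.2, 0, 0, 0], [0, 0, 0, 0, 0]]}}

```text
t: 12.78
ee_pos: [607.2, -106.8, 98.7]
orientation: [-3.104, -0.462, 0.001]
ft_force: [-0.6, 7.6, 3.7]
width: 19.6
grasp_force: 29.9
```

{"name": "move_arm", "arguments": {"rows": [[0, 0.4, -0.1, 0, 0], [0, 0.4, -0.1, 0, 0], [0, 0.4, -0.1, 0, 0], [0, 0.4, -0.1, 0, 0], [0, 0, 0, 0, 0]]}}

```text
t: 13.4
ee_pos: [612.3, -121.5, 104.5]
orientation: [-3.103, -0.462, -0.0]
ft_force: [-4.1, 8.6, 20.4]
width: 21.3
grasp_force: 34.0
```

{"name": "move_arm", "arguments": {"rows": [[0, -0.4, 0, 0, 0], [0, -0.4, 0, 0, 0], [0, -0.4, 0, 0, 0], [0, -0.4, 0, 0, 0], [0, 0, 0, 0, 0]]}}

```text
t: 14.02
ee_pos: [612.8, -112.4, 108.0]
orientation: [3.1, 0.464, 0.017]
ft_force: [-0.8, -13.2, 25.9]
width: 20.2
grasp_force: 30.3
```

```bash
python3 v.py pics/c6.png
```

```text
(no output)
```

View pics/c6.png

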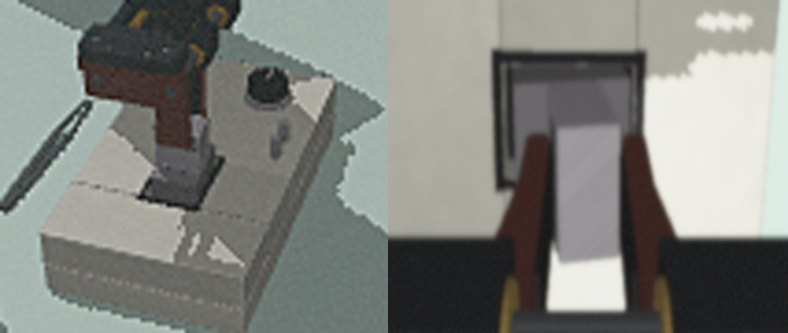

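Nearly out: about 25 mm up, and the rubber bars are now pushing it upwards. I'll draw it up.

{"name": "move_arm", "arguments": {"rows": [[0, -0.1, -0.4, 0, 0], [0, 0, -0.4, 0, 0], [0, 0, -0.4, 0, 0], [0, 0, -0.4, 0, 0], [0, 0, -0.4, 0, 0], [0, 0, -0.4, 0, 0], [0, 0, -0.2, 0, 0], [0, 0, 0, 0, 0], [0, 0, 0, 0, 0]]}}

```text
t: 15.25
ee_pos: [607.1, -108.0, 128.6]
orientation: [-3.107, -0.464, 0.001]
ft_force: [-0.6, 0.9, -2.3]
width: 20.4
grasp_force: 29.5
```

```bash
python3 v.py pics/c7.png
```

```text
(no output)
```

View pics/c7.png

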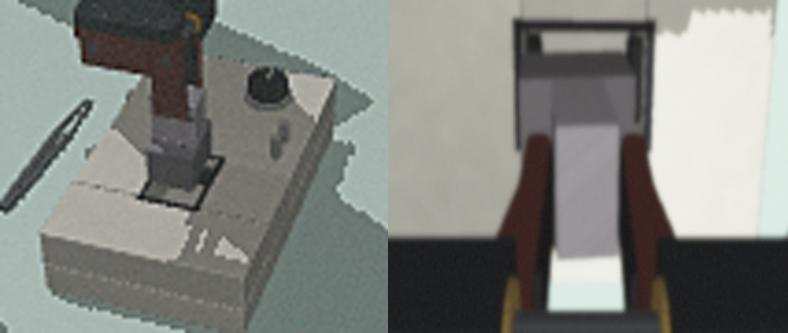

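It's out, upright and held. I'll check its height above the mouth.

```bash
python3 - <<'E'
from h import *
c=cal("scene"); a=np.radians(17.2); Rz=np.array([[np.cos(a),-np.sin(a)],[np.sin(a),np.cos(a)]])
f=lambda p:(np.array(p)-[205,165])*3.7
g=lambda lx,ly,z: f(proj(c,[*(np.array([607.3,-108.3])+Rz@[lx,ly]),z])).round()
for n,(x,y) in dict(pm=(17,-22),mm=(-17,-22),pp=(17,22)).items():
    print(n,"block bottom",{h:g(x,y,60+h).tolist() for h in(0,10,20)},"block top",{h:g(x,y,92+h).tolist() for h in(0,10,20)})
print("well",[g(x,y,60).tolist() for x,y in((18.5,-27),(-18.5,-27),(18.5,27),(-18.5,27))])
im=cv2.imread("pics/c7.png")[90:240,110:250]
cv2.imwrite("pics/c8.png",cv2.resize(im,None,fx=4,fy=4,interpolation=cv2.INTER_CUBIC))
E
```

```text
pm block bottom {0: [191.0, 203.0], 10: [191.0, 192.0], 20: [191.0, 181.0]} block top {0: [190.0, 168.0], 10: [190.0, 157.0], 20: [189.0, 145.0]}
mm block bottom {0: [146.0, 194.0], 10: [146.0, 183.0], 20: [145.0, 172.0]} block top {0: [144.0, 159.0], 10: [144.0, 148.0], 20: [143.0, 136.0]}
pp block bottom {0: [211.0, 165.0], 10: [211.0, 155.0], 20: [210.0, 144.0]} block top {0: [210.0, 131.0], 10: [210.0, 120.0], 20: [209.0, 109.0]}
well [[191.0, 208.0], [142.0, 198.0], [215.0, 162.0], [168.0, 152.0]]
```

View pics/c8.png

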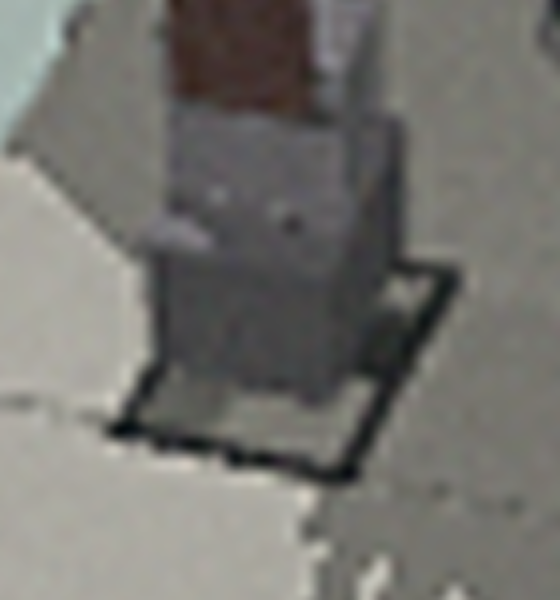

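Measured against the projection, the underside is about 12 mm above the mouth and upright. I'll add 2 mm for margin and hand in.

{"name": "move_arm", "arguments": {"rows": [[0, 0, -0.2, 0, 0], [0, 0, 0, 0, 0], [0, 0, 0, 0, 0]]}}

```text
t: 15.72
ee_pos: [607.3, -108.1, 130.7]
orientation: [-3.107, -0.464, -0.0]
ft_force: [-0.6, 0.2, -2.0]
width: 19.9
grasp_force: 29.5
```

```bash
python3 -c "
from h import *
o=get_obs(); print(o['ee_pos'],o['width'],o['grasp_force'],o['t']); print(close_job())"
```

```text
[ 607.34825653 -108.06563195  130.70501836] 19.85154342167887 29.45474514272064 15.725
the job is handed in; nothing more can be done
None
```

I rocked the cartridge free, first towards the dial and then away (two cycles, estimated lean about 8–10°), drew it upright and handed the job in at 15.7 s, still held about 14 mm above the well, with no contact with the other things seen in the views I checked.

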